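# Gauge the roller gap of a printer developer unit

### The arm

A 6-joint arm with a two-finger parallel gripper is mounted at the origin on the work surface. World frame = base frame: x ahead of the robot, y to its left, z up, the work surface at z = 0. Lengths are in mm, angles in rad, forces in N, time in s.
With the tool pointing down it reaches from about 325 to 850 mm from the base axis. Payload 15.5 kg.
Tool frame: the origin (TCP) lies at the very end of the fingers, on their centre line; the grasp point (between the pads) lies pinch_z behind it (pinch_z is the distance from the TCP to the grasp point, in mm); z points along the fingers, y is the line along which they close (so a half turn about z gives the same grasp; the last joint's range is limited). The gripper opens to 91 mm and grips with 3 to 60 N. Pads are 32 mm wide; open, the fingers measure 118 mm over their backs; the gripper's body (76 mm by 178 mm) begins 60 mm behind the grasp point.
Start: joints at [1.161, 0.494, 1.345, -0, 1.302, -0.096], TCP at [193.512, 594.289, 213.915] pointing down, gripper open.
Joint ranges: [-2.91, 2.91], [-0.82, 2.16], [0.22, 2.67], [-1.22, 4.37], [0.12, 2.79], [-3.08, 3.08]. Speed limits (rad/s): [1.89, 1.89, 2.57, 3.01, 3.01, 3.01].

### API

Orientations are given as a unit quaternion [x, y, z, w].
In Python, from workcell import sense, read_camera, close_job, look_for, place_of, pinch_z gives the robot as it stands. The module is installed in compiled form; this text tells all that it offers.
- The arm moves only by the tool arm_command, never from a script. Its argument "deltas" is text: rows parted by semicolons, each of 7 numbers parted by spaces: the turn, a rotation vector about the tool's x, y, z in degrees, then the shift along the tool's x, y, z in cm, then the opening, from -1 (shut) to 1 (fully open). A call has exactly 5 rows; each row is the pose to reach, as a shift and turn from the pose commanded when the call began, along the tool's axes at that moment; what a row does not reach only later rows make up. A row lasts 1/12 s, in which the tool goes at most 41.7 mm and 7.16 degrees, less where a joint would pass 70% of its speed; a pose out of reach is approached as far as the arm can. A call with a gripper value outside its range is refused whole. The fingers move at their own pace and stop on an object; "newtons" is the grip in N (left out, the last holds). Time passes only in rows, so rows that repeat a pose let the fingers close, or fill a call up. It gives the time, the measured TCP pose, the force, the opening and the grip force at its end, in the units of the state.
- sense(): the state, without advancing time (a new reading comes with each control period).
- read_camera(name): name is "side" or "top" or "wrist"; returns a dict with "img" (400x640x3 uint8, red, green, blue), "vertical_fov" (degrees; the focal length in pixels is half the picture's height over the tangent of half this angle, whatever the lens; pixels are square), "cx", "cy" (the principal point, pixels), "R" (3x3) and "t" (3): a world point X has camera coordinates R X + t; the wrist camera has in their place "tool_from_camera" (4x4, takes a point from camera to tool coordinates, whose origin is the TCP and whose axes are the flange's). Camera axes: x right, y down, z forward; pixel columns grow to the right and rows downward; lengths in mm; the calibration is good to about 2 mm. A picture is of the moment at which its call begins: read the wrist's pose just before it. There is no depth.
- close_job(): hands the job in; it is judged then, once.
Trained networks look in a picture, given as the dict that the camera call returned (one of the last four; its "shot" number tells which), for a name from the list of things; names that differ only in an ending like _2 or _b are one class to them, and where a whole thing is asked for, a point or a joint stands for the part that bears it (a point fixed in the world has none). Each returns a list of dicts, best first, with "p" (0 to 1); they miss things now and then, are a little off and sometimes report something else, mostly with a low value. They report only what shows in the picture. A call takes as long as a camera call. They do not tell look-alikes from the thing itself.
- look_for(query, picture): "rect" ([left, top, right, bottom] as shares, 0 to 1, of the picture: columns of its width, rows of its height, round what is visible of it).
- place_of(query, picture): "xy" ([column, row] as shares, 0 to 1, of the picture: columns of its width, rows of its height: a listed point, or the origin of a listed thing).
The state is a dict: "time": time; "joints": joint angles; "joint_velocities": joint speeds; "effort": joint torques, N m; "tool_pos": TCP position; "ee_rot": TCP orientation; "force": force on the tool from outside, world axes, zero at the start; "wrist_torque": the same for the moment, N m; "gripper_width": opening from 0.0 (shut) to 1.0 (fully open); "finger_force": force on a finger pad.
Only numpy, scipy, OpenCV 4.12 (cv2) and the standard library are available. Lean on these libraries where they do the work, as an engineer would, in place of code of your own. Each camera call takes 0.05 s, during which the arm holds its last target. There are 200 camera calls.

### The job

Check the gap between the rubber roller and the steel metering bar of the developer unit: take the medium of the three feeler gauges (the one that goes in with a drag, neither the thin one that drops in loose nor the thick one that will not enter) and slide its blade straight down into the gap at about mid-length of the roller. Push gently against the drag until the blade stops at the bottom, then let go and leave the gauge standing there; leave the other two gauges alone on their stands.

Things in the scene. Friction and masses are not known exactly. Their poses are not given: they have to be found in the camera images.
- unit: Black developer unit, 125 x 250 mm, fixed. Origin: on the table under the gap's middle; y along the gap. Steel bar on -x side, rubber roller (28 mm thick, 190 long, axis z 44 mm) on +x, each with a slanted lip up to z 72: a V mouth 30 mm wide. Gap 5 mm, narrowest at z 44; both sides sprung, each yields 6 mm (2 N + 1 N/mm). Floor under gap, where blades stop: z 10. Cheeks at y +-112, 62 high.
- medium_gauge: Gauge to use, 0.2 kg: steel blade 9 mm thick (x), 40 wide (y), 64 long (last 16 mm tapered), under an aluminium handle 22 thick, 66 wide, 44 high. Origin: blade tip centre; z up; handle spans z 64 to 108 mm. Starts upright on a grey stand 81 mm high, tip 17 mm over the table; lifts straight off. Symmetric. Takes 5 to 10 N to push into the gap; the drag then holds it upright.
- thin_gauge: Bystander: same gauge but with a 3 mm blade and a handle only 12 mm thick (x), 66 mm wide, on its own like stand. Origin at the blade tip. Leave it alone.
- thick_gauge: Bystander: same gauge but with an 18 mm blade and a handle 34 mm thick (x), 66 mm wide, on its own like stand. Origin at the blade tip. Leave it alone.
Not all that is in view belongs to the job. What is shaped like the medium_gauge but green or red is not meant.

How it is judged:
By the outcome, as a careful person would: the job done as asked, in the order asked, and still so for the second after the job is handed in, with the robot touching nothing.
It also fails if it takes over 42 s, if anything falls off the work surface, if the arm or the gripper's body presses on something with over 40 N, if the wrist force passes 120 N, or if a joint passes its speed limit or range.

## Working session

There is one attempt and no reset: what is moved stays moved. The work goes in short steps, Python scripts to look and compute and a tool call to move; the robot and the scene stay as the last step left them, time stands still between calls to the robot, and variables do not carry over. Pictures are saved under pics/ and viewed, at most 10 in all, crops included, and the job is handed in when it is done.

Besides the shell and the picture viewer there is one more tool, called after ">>>" as name(argument=value, ...) on one line, values as JSON. arm_command: Moves the arm, as the interface text tells. Its arguments: {"type":"object","properties":{"deltas":{"type":"string"},"newtons":{"type":"number"}},"required":["deltas"]}

```bash
mkdir -p pics; cat > h.py <<'E'
import numpy as np, cv2
from workcell import *
def K(p): 
    f=200/np.tan(np.radians(p["vertical_fov"])/2); return f
def save(p,n,crop=None,s=1):
    im=p["img"][:,:,::-1]
    if crop: im=im[crop[1]:crop[3],crop[0]:crop[2]]
    cv2.imwrite("pics/"+n,cv2.resize(np.ascontiguousarray(im),None,fx=s,fy=s,interpolation=cv2.INTER_CUBIC))
def ray(p,uv):
    f=K(p); d=np.array([(uv[0]-p["cx"])/f,(uv[1]-p["cy"])/f,1]); R=np.array(p["R"]);t=np.array(p["t"])
    return -R.T@t, R.T@d
def atz(p,uv,z):
    o,d=ray(p,uv); return o+d*(z-o[2])/d[2]
def tri(rs):
    A=np.zeros((3,3));b=np.zeros(3);
    for o,d in rs:
        d=d/np.linalg.norm(d);P=np.eye(3)-np.outer(d,d);A+=P;b+=P@o
    X=np.linalg.solve(A,b); return X,[float(np.linalg.norm((np.eye(3)-np.outer(d,d)/(d@d))@(X-o))) for o,d in rs]
def proj(p,X):
    c=np.array(p["R"])@X+np.array(p["t"]); return c[:2]/c[2]*K(p)+[p["cx"],p["cy"]]
E
python3 - <<'E'
from h import *
print(pinch_z, sense())
for n in ["top","side"]:
    p=read_camera(n); save(p,n+"0.png")
    print(n,p["vertical_fov"],p["cx"],p["cy"],p["R"],p["t"])
    for q in ["unit","medium_gauge","thin_gauge","thick_gauge"]:
        for f,k in((look_for,"rect"),(place_of,"xy")):
            print(q,[(np.round(np.array(r[k])*([640,400]*(len(r[k])//2)),1).tolist(),round(r["p"],2)) for r in f(q,p)])
E
```

```text
18.8 {'time': 0.0, 'joints': array([ 1.16047601e+00,  4.94168387e-01,  1.34612166e+00, -1.69083401e-05,
        1.30248481e+00, -9.55290200e-02]), 'joint_velocities': array([ 9.02194733e-04,  2.00241932e-03, -3.33905898e-04,  7.31596203e-04,
       -2.83073619e-03, -5.85466833e-05]), 'effort': array([-4.75662432e-05, -8.78790021e+01, -3.81860340e+01,  7.06978678e-02,
        5.28154790e-02, -4.27442171e-05]), 'tool_pos': array([193.38260902, 593.94069254, 213.35067061]), 'ee_rot': array([ 1.56744335e-01,  9.87639035e-01, -5.74333209e-04, -1.40023759e-04]), 'force': array([-0.28024111,  0.89841638,  0.22181065]), 'wrist_torque': array([-0.03128748,  0.00158712,  0.04596997]), 'finger_force': 0.0, 'gripper_width': 1.0018642995091203}
top 49.13781296728768 317.0781873162431 206.5982144665572 [[ 0.01730538 -0.99969691  0.0175102 ]
 [-0.99348885 -0.019165   -0.11230584]
 [ 0.11260738 -0.01545269 -0.9935194 ]] [ 79.19084837 458.12893575 925.76405271]
unit [([314.2, 95.6, 427.7, 153.7], 0.73)]
unit [([368.5, 130.3], 0.56)]
medium_gauge [([171.3, 254.4, 208.6, 306.3], 0.95), ([238.3, 259.1, 
[... 481 characters left out ...]
6.96385820e-02  7.22647539e-04]
 [-5.40451025e-02 -7.80656568e-01 -6.22619024e-01]
 [ 4.39224455e-02  6.21068265e-01 -7.82524778e-01]] [-435.25462061  119.79968884 1098.57732334]
unit [([379.5, 192.5, 464.1, 308.2], 0.85)]
unit [([414.9, 254.4], 0.74)]
medium_gauge [([238.5, 160.4, 276.3, 200.4], 0.9), ([232.6, 124.3, 281.0, 146.0], 0.89), ([377.0, 151.0, 425.8, 175.5], 0.8), ([309.9, 147.0, 324.3, 178.6], 0.79)]
medium_gauge [([318.1, 189.3], 0.98), ([235.5, 131.8], 0.83), ([266.6, 198.7], 0.75), ([381.7, 171.7], 0.57)]
thin_gauge [([331.0, 272.9, 340.4, 317.7], 0.87)]
thin_gauge [([335.4, 314.5], 0.82)]
thick_gauge [([307.8, 192.6, 326.0, 232.0], 0.86)]
thick_gauge [([317.9, 238.0], 0.98)]
```

View pics/top0.png

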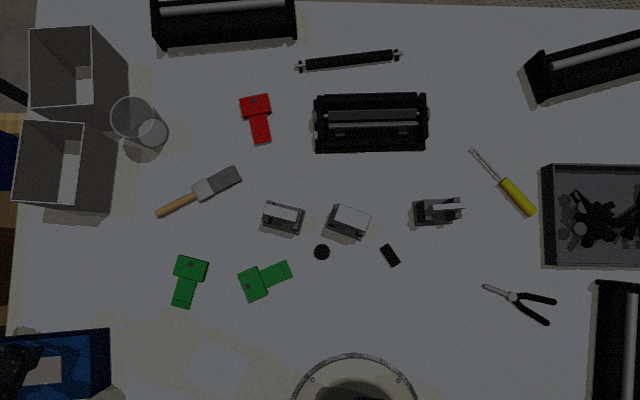

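View pics/side0.png

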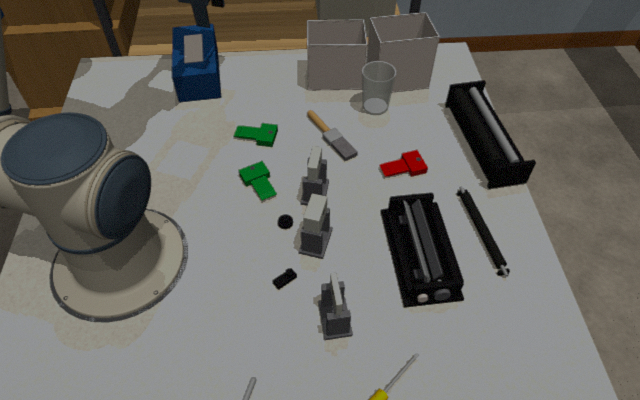

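The three grey gauges stand, in the top view, at (283,213), (348,218) and (440,208). By handle thickness the left one looks medium, the middle thick and the right thin. The green ones at (190,280) and (265,280) and the red one at (258,118) are lying look-alikes. The unit is at (370,123). I'll confirm with enlarged crops.

```bash
python3 - <<'E'
from h import *
a=read_camera("top");b=read_camera("side")
g=lambda p,c,s:cv2.resize(np.clip(p["img"][c[1]:c[3],c[0]:c[2],::-1].astype(float)*1.6,0,255).astype(np.uint8),None,fx=s,fy=s,interpolation=cv2.INTER_CUBIC)
A=g(a,(250,80,450,245),3);  # 600x495
cv2.imwrite("pics/topc.png",np.hstack([A]))
B=g(b,(290,130,350,265),4); C=g(b,(375,185,475,315),4)  
im=np.zeros((540,640,3),np.uint8); im[:540,:240]=B; im[:520,240:640]=C
cv2.imwrite("pics/sidec.png",im)
for p in(a,b): print(-np.array(p["R"]).T@p["t"])
E
```

```text
[349.5276982  102.2524361  969.82844928]
[ 392.42021728 -619.07961298  934.56807747]
```

View pics/topc.png

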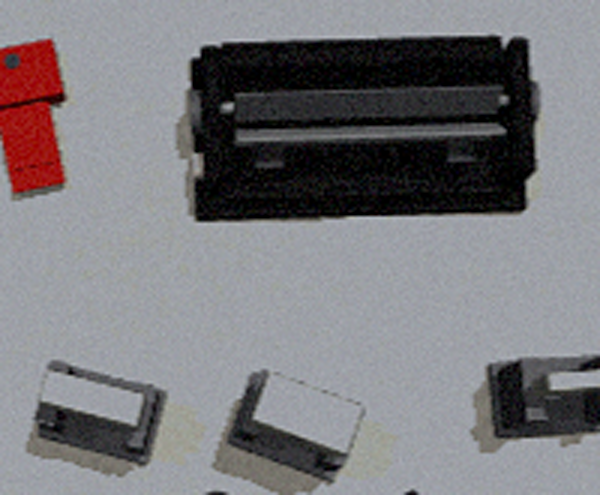

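View pics/sidec.png

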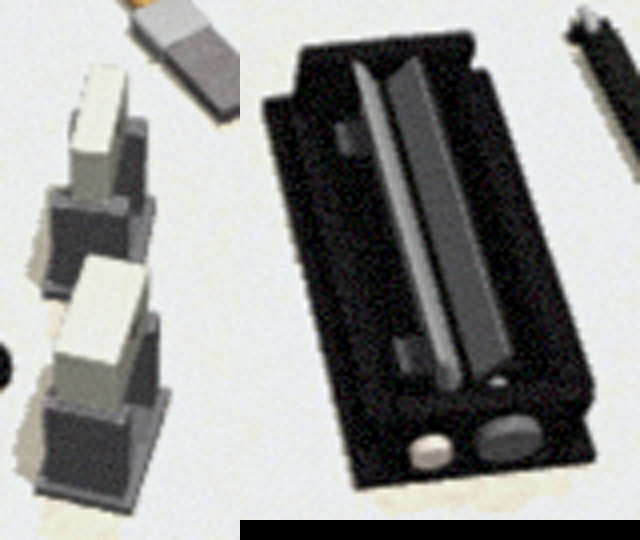

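```bash
python3 - <<'E'
from h import *
a=read_camera("top");b=read_camera("side")
T=lambda u:np.array(u)/3+[250,80]
S1=lambda u:np.array(u)/4+[290,130]
S2=lambda u:(np.array(u)-[240,0])/4+[375,185]
# corners: order left(+y)/far.. top img: TL,TR,BR,BL ; side: back=+y
t=[(48,366),(143,389),(138,420),(38,397)]
s=[(126,68),(115,155),(72,152),(86,66)]
P=[]
for u,v in zip(t,s):
    X,e=tri([ray(a,T(u)),ray(b,S1(v))]);P.append(X);print(np.round(X,1),np.round(e,1), np.round(atz(a,T(u),125),1),np.round(atz(b,S1(v),125),1))
P=np.array(P);print("c",P.mean(0)); 
for i in range(4):print(np.linalg.norm(P[i]-P[i-1]))
Q=np.array([atz(a,T(u),125) for u in t]);print(Q.mean(0)); d=(Q[0]+Q[3]-Q[1]-Q[2]);print("yaw of width dir from +y (ccw)",np.degrees(np.arctan2(-d[0],d[1])))
print("unit top z72")
for n,u in dict(barL=(235,141),barR=(507,137),barLu=(235,128),barRu=(507,124),rolL=(235,92),rolR=(503,87),rolLl=(235,122),rolRl=(503,117)).items():
    print(n,np.round(atz(a,T(u),72),1),np.round(atz(a,T(u),44),1))
print("side")
for n,u in dict(bL=(357,62),bR=(448,385),rL=(418,55),rR=(512,352),rLl=(390,85),rRl=(470,372)).items():
    print(n,np.round(atz(b,S2(u),72),1),np.round(atz(b,S2(u),44),1))
for n,u,v in [("bL",(235,135),(357,62)),("bR",(507,131),(448,385)),("rL",(235,92),(418,55)),("rR",(503,87),(512,352))]:
    X,e=tri([ray(a,T(u)),ray(b,S2(v))]);print(n,np.round(X,1),np.round(e,1))
u1=place_of("unit",a)[0]["xy"];u2=place_of("unit",b)[0]["xy"]
for z in(0,44):print("net",atz(a,np.array(u1)*[640,400],z),atz(b,np.array(u2)*[640,400],z))
s=sense();from scipy.spatial.transform import Rotation as R
print(R.from_quat(s["ee_rot"]).as_matrix().round(3),s["tool_pos"])
E
```

```text
[451.7 188.4 124.9] [0.6 0.6] [452.4 188.5 125. ] [451.1 188.2 125. ]
[439.9 126.9 120.3] [0.9 0.9] [438.6 126.7 125. ] [440.5 122.7 125. ]
[418.1 129.5 121.8] [0.6 0.6] [418.4 129.5 125. ] [417.4 126.5 125. ]
[430.6 194.5 122.1] [1.7 1.7] [432.1 194.3 125. ] [428.8 191.3 125. ]
c [435.090268   159.82729394 122.26260751]
22.120507478343423
62.86151548443077
22.04170830474172
66.16514464636982
[435.3466503 159.7229618 125.       ]
yaw of width dir from +y (ccw) -12.239813042123199
unit top z72
barL [620.8  67.5  72. ] [629.2  66.4  44. ]
barR [ 628.  -124.7   72. ] [ 636.7 -131.7   44. ]
barLu [630.2  67.6  72. ] [638.9  66.5  44. ]
barRu [ 637.4 -124.7   72. ] [ 646.4 -131.8   44. ]
rolL [656.3  68.   72. ] [665.9  66.9  44. ]
rolR [ 664.4 -122.1   72. ] [ 674.2 -129.1   44. ]
rolLl [634.5  67.7  72. ] [643.4  66.6  44. ]
rolRl [ 642.5 -122.    72. ] [ 651.6 -128.9   44. ]
side
bL [624.   64.4  72. ] [631.5  86.6  44. ]
bR [ 633.4 -138.3   72. ] [ 641.2 -122.7   44. ]
rL [658.3  67.   72. ] [666.9  89.3  44. ]
rR [ 668.5 -122.2   72. ] [ 677.4 -106.1   44. ]
rLl [639.1  47.3  72. ] [647.1  68.9  44. ]
rRl [ 645.6 -131.9   72. ] [ 653.8 -116.1   44. ]
bL [625.6  67.4  68.5] [0.6 0.6]
bR [ 637.9 -129.    55.1] [0.2 0.2]
rL [657.8  67.9  70.5] [0.9 0.9]
rR [ 666.6 -122.4   71.5] [1.9 1.9]
net [639.66027136 -25.50040483   0.        ] [647.56053722 -31.21984215   0.        ]
net [626.4972906  -19.70440555  44.        ] [635.54838493 -58.89661663  44.        ]
[[-0.951  0.31  -0.   ]
 [ 0.31   0.951 -0.   ]
 [-0.    -0.    -1.   ]] [193.49507509 594.28302803 213.8934942 ]
```

The medium gauge is the left one at top (283,213): its handle measures 22 x 64 mm, with its top at about z 122–125. The thick one is at (348,218) and the thin one at (440,208). The gap centre is near (645,-27), yaw about +2.4°.

```bash
cat >> h.py <<'E'
from scipy.spatial.transform import Rotation as Ro
def go(x,y,z,yawy):
    """shift (tool, cm) and turn (deg) to TCP x,y,z pointing down with tool y at yaw"""
    s=sense();R=Ro.from_quat(s["ee_rot"]).as_matrix();d=R.T@(np.array([x,y,z])-s["tool_pos"])/10
    c,q=np.cos(np.radians(yawy)),np.sin(np.radians(yawy))
    yt=np.array([c,q,0]);zt=np.array([0,0,-1.]);xt=np.cross(yt,zt)
    r=Ro.from_matrix(R.T@np.c_[xt,yt,zt]).as_rotvec(degrees=True)
    print("t",round(s["time"],2),"pos",s["tool_pos"].round(1),"w",round(s["gripper_width"],3),"F",s["force"].round(1),"ff",round(s["finger_force"],1),"j",s["joints"].round(2),"\nturn",r.round(2),"shift",d.round(2))
E
python3 -c "
from h import *
go(435,160,190,-12.4)"
```

```text
t 1.2 pos [193.5 594.3 213.9] w 1.004 F [-0.4 -0.9  0. ] ff 0.0 j [ 1.16  0.49  1.35 -0.    1.3  -0.1 ] 
turn [-0.    0.   84.37] shift [-36.41 -33.82   2.39]
```

>>> arm_command(deltas="0 0 7 -2.9 -2.7 0.2 1; 0 0 14 -5.8 -5.4 0.4 1; 0 0 21 -8.7 -8.1 0.6 1; 0 0 28 -11.6 -10.8 0.8 1; 0 0 34 -14.5 -13.5 1 1")

```text
time: 1.62
tool_pos: [290.0, 419.4, 203.9]
ee_rot: [0.441, 0.897, 0.0, 0.0]
force: [1.2, 1.1, 0.5]
gripper_width: 1.002
finger_force: 0.0
```

```bash
python3 -c "
from h import *
go(435,160,190,-12.4)"
```

```text
t 1.62 pos [290.  419.4 203.9] w 1.002 F [1.2 1.1 0.5] ff 0.0 j [ 0.85  0.34  1.64 -0.    1.16  0.19] 
turn [ 2.000e-02 -1.000e-02  5.003e+01] shift [-29.4   -4.36   1.39]
```

>>> arm_command(deltas="0 0 7 -3.9 -0.6 0.2 1; 0 0 14 -7.8 -1.2 0.4 1; 0 0 21 -11.7 -1.8 0.6 1; 0 0 28 -15.6 -2.4 0.8 1; 0 0 34 -19.5 -2.9 0.9 1")

```text
time: 2.03
tool_pos: [387.1, 247.7, 194.9]
ee_rot: [0.684, 0.729, 0.0, 0.0]
force: [0.8, 0.5, 0.7]
gripper_width: 1.0
finger_force: 0.0
```

```bash
python3 -c "
from h import *
go(435,160,190,-12.4)"
```

```text
t 2.03 pos [387.1 247.7 194.9] w 1.0 F [0.8 0.5 0.7] ff 0.0 j [ 0.44  0.29  1.76 -0.    1.09  0.38] 
turn [ 1.000e-02 -1.000e-02  1.601e+01] shift [-9.05  4.23  0.49]
```

>>> arm_command(deltas="0 0 5 -3 1.4 0.2 1; 0 0 10 -6 2.8 0.4 1; 0 0 16 -9 4.2 0.5 1; 0 0 16 -9 4.2 0.5 1; 0 0 16 -9 4.2 0.5 1")

```text
time: 2.45
tool_pos: [435.5, 161.3, 189.9]
ee_rot: [0.778, 0.628, 0.0, 0.0]
force: [-0.5, 0.4, -0.2]
gripper_width: 0.999
finger_force: 0.0
```

```bash
cat >> h.py <<'E'
def wcam():
    s=sense();p=read_camera("wrist");R=Ro.from_quat(s["ee_rot"]).as_matrix();M=np.array(p["tool_from_camera"])
    Rw=R@M[:3,:3];o=R@M[:3,3]+s["tool_pos"];p["R"]=Rw.T;p["t"]=-Rw.T@o;return p
E
python3 -c "
from h import *
p=wcam(); save(p,'w1.png')
print(K(p),-p['R'].T@p['t'],p['R'])
for X in [(435,160,125),(435,160,0)]: print(proj(p,np.array(X)))
print([(np.array(r['rect'])*[640,400,640,400],r['p']) for r in look_for('medium_gauge',p)])
go(435,160,88,-12.4)"
```

```text
351.70022234633535 [454.0120828  243.27349106 360.11803332] [[ 0.97708114 -0.21286248 -0.00142038]
 [-0.20321282 -0.9347325   0.29151278]
 [-0.06337981 -0.284543   -0.95656588]]
[319.58632048 220.12369832]
[319.99080651 179.42978835]
[(array([473.728,   3.32 , 609.92 , 112.4  ]), 0.95), (array([302.72 , 162.68 , 336.896, 262.2  ]), 0.9), (array([117.888, 109.2  , 234.432, 226.4  ]), 0.9), (array([ 47.808,   1.   , 178.368,  37.6  ]), 0.61)]
t 2.55 pos [434.5 162.9 189.9] w 0.997 F [-0.5 -0.2  0.3] ff 0.0 j [0.23 0.3  1.76 0.   1.08 0.44] 
turn [-0.01 -0.01  0.42] shift [-0.27  0.11 10.19]
```

View pics/w1.png

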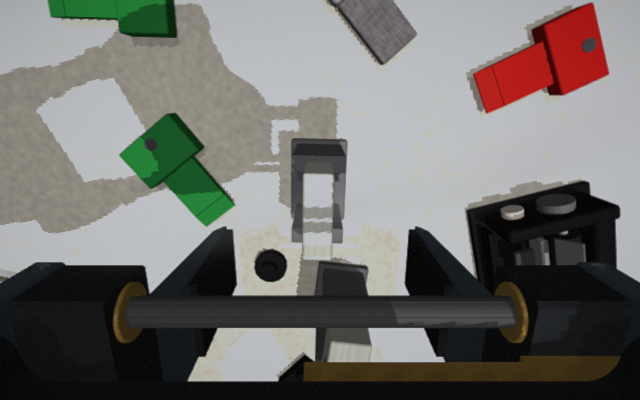

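The wrist view shows the medium handle at columns 303–334, rows 173–262, against a predicted centre of (320,220). The fingers straddle it evenly, so I'm descending.

>>> arm_command(deltas="0 0 0.4 -0.2 0.1 2.5 1; 0 0 0.4 -0.2 0.1 5 1; 0 0 0.4 -0.2 0.1 7.5 1; 0 0 0.4 -0.2 0.1 9.2 1; 0 0 0.4 -0.2 0.1 10.2 1")

```text
time: 2.97
tool_pos: [433.9, 161.4, 86.2]
ee_rot: [0.779, 0.628, -0.001, -0.001]
force: [-0.3, 0.3, -0.3]
gripper_width: 1.001
finger_force: 0.0
```

>>> arm_command(deltas="0 0 0 0 0 0 -0.2; 0 0 0 0 0 0 -0.8; 0 0 0 0 0 0 -0.8; 0 0 0 0 0 0 -0.8; 0 0 0 0 0 0 -0.8", newtons=40)

```text
time: 3.38
tool_pos: [435.8, 160.7, 88.7]
ee_rot: [0.779, 0.627, 0.001, 0.0]
force: [0.7, -0.6, -0.4]
gripper_width: 0.662
finger_force: 0.0
```

>>> arm_command(deltas="0 0 0 0 0 0 -0.8; 0 0 0 0 0 0 -0.8; 0 0 0 0 0 0 -0.8; 0 0 0 0 0 0 -0.8; 0 0 0 0 0 0 -0.8")

```text
time: 3.8
tool_pos: [435.4, 160.4, 87.9]
ee_rot: [0.78, 0.626, 0.0, 0.0]
force: [0.7, -0.8, 0.7]
gripper_width: 0.301
finger_force: 0.0
```

>>> arm_command(deltas="0 0 0 0 0 0 -0.8; 0 0 0 0 0 0 -0.8; 0 0 0 0 0 0 -0.8; 0 0 0 0 0 0 -0.8; 0 0 0 0 0 0 -0.8")

```text
time: 4.22
tool_pos: [435.2, 160.4, 87.9]
ee_rot: [0.78, 0.626, -0.0, -0.0]
force: [-2.8, -0.6, 3.0]
gripper_width: 0.235
finger_force: 40.0
```

```bash
python3 -c "
from h import *
go(435,160,190,-12.4)"
```

```text
t 4.22 pos [435.2 160.4  87.9] w 0.235 F [-2.8 -0.6  3. ] ff 40.0 j [ 0.22  0.46  1.88 -0.    0.81  0.44] 
turn [-0.02  0.01 -0.03] shift [-4.000e-02 -1.000e-02 -1.021e+01]
```

Gripped at 21.4 mm, which matches the medium handle (22 mm). Lifting.

>>> arm_command(deltas="0 0 0 0 0 -1 -0.8; 0 0 0 0 0 -3 -0.8; 0 0 0 0 0 -6 -0.8; 0 0 0 0 0 -9 -0.8; 0 0 0 0 0 -11 -0.8")

```text
time: 4.63
tool_pos: [435.9, 160.5, 200.2]
ee_rot: [0.78, 0.626, 0.001, 0.0]
force: [-0.3, -0.4, -2.4]
gripper_width: 0.238
finger_force: 40.0
```

```bash
python3 -c "
from h import *
go(600,-27,198,2.4)"
```

```text
t 4.63 pos [435.9 160.5 200.2] w 0.238 F [-0.3 -0.4 -2.4] ff 40.0 j [0.22 0.29 1.75 0.   1.11 0.44] 
turn [  0.1   -0.03 -14.84] shift [-14.78  20.06   0.25]
```

>>> arm_command(deltas="0 0 -3 -2 2.8 -0.3 -0.8; 0 0 -6 -4.5 6.2 -0.6 -0.8; 0 0 -9 -7 9.6 -1 -0.8; 0 0 -12 -9.3 12.7 -1 -0.8; 0 0 -14.8 -11.3 15.4 -1 -0.8")

```text
time: 5.05
tool_pos: [563.1, 14.6, 208.1]
ee_rot: [0.692, 0.722, 0.0, 0.0]
force: [1.1, 0.2, -2.0]
gripper_width: 0.242
finger_force: 40.0
```

```bash
python3 -c "
from h import *
go(635,-27,198,2.4)"
```

```text
t 5.05 pos [563.1  14.6 208.1] w 0.242 F [ 1.1  0.2 -2. ] ff 40.0 j [-0.08  0.41  1.51 -0.    1.22 -0.12] 
turn [0.06 0.02 0.09] shift [-4.47  7.    1.02]
```

Stop here over (610,0) for a wrist look at the unit, after a short shift.

>>> arm_command(deltas="0 0 0 -1.5 1.5 0 -0.8; 0 0 0 -3 3 0 -0.8; 0 0 0 -4.5 4.7 0 -0.8; 0 0 0 -4.5 4.7 0 -0.8; 0 0 0 -4.5 4.7 0 -0.8")

```text
time: 5.47
tool_pos: [610.5, -26.8, 207.3]
ee_rot: [0.693, 0.721, -0.0, -0.0]
force: [-0.7, 0.1, -1.6]
gripper_width: 0.241
finger_force: 40.0
```

```bash
python3 - <<'E'
from h import *
import pickle
p=wcam(); save(p,'w2.png')
a=read_camera("top");b=read_camera("side")
pickle.dump((p,a,b),open('v2.pkl','wb'))
for x in(-15,-2.5,2.5,15):print([proj(p,np.array([645+x+(-y)*.042,-27+y,44 if abs(x)<5 else 72])).round(0).tolist() for y in(-95,0,95)])
X=sense()["tool_pos"]; print("tip",proj(p,X-[0,0,71]))
go(645,-27,198,2.4)
im=np.zeros((400,800,3),np.uint8)
B=lambda q,c,s:cv2.resize(np.clip(q["img"][c[1]:c[3],c[0]:c[2],::-1]*1.8,0,255).astype(np.uint8),None,fx=s,fy=s,interpolation=cv2.INTER_CUBIC)
im[:400,:400]=B(a,(300,75,440,215),400/140)[:400,:400]; im[:400,400:]=B(b,(350,150,490,290),400/140)[:400,:400]
cv2.imwrite("pics/v2.png",im)
E
```

```text
[[340.0, 286.0], [341.0, 193.0], [343.0, 81.0]]
[[351.0, 273.0], [353.0, 186.0], [355.0, 83.0]]
[[355.0, 273.0], [358.0, 186.0], [361.0, 83.0]]
[[371.0, 288.0], [375.0, 194.0], [379.0, 83.0]]
tip [318.21235612 213.8216992 ]
t 5.62 pos [609.5 -25.5 207.7] w 0.241 F [ 0.2  0.5 -2.9] ff 40.0 j [-0.14  0.48  1.39  0.    1.27 -0.18] 
turn [-0.04 -0.01 -0.01] shift [-0.3   3.54  0.97]
```

View pics/w2.png

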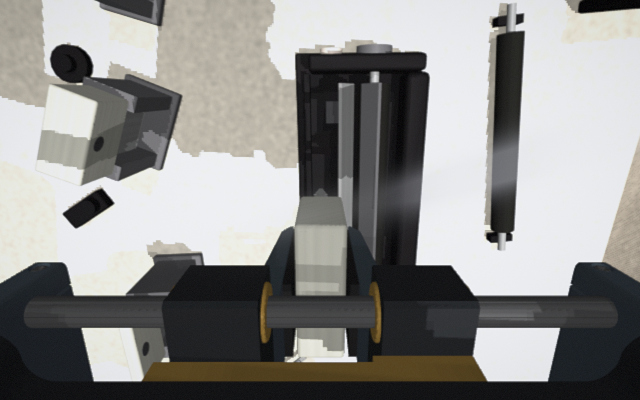

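View pics/v2.png

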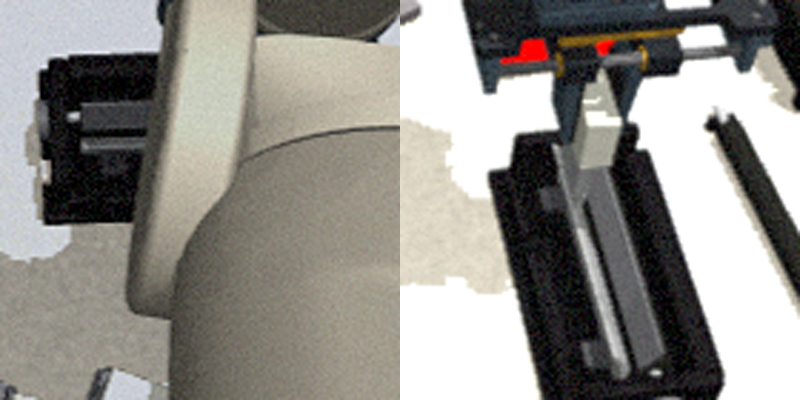

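The wrist view shows the bar lip at columns 338–353 and the roller lip at columns 360–380 at row 83. The prediction there was 343, 355, 361 and 379, so it agrees to about 1–2 mm. I'll check this on intensity profiles.

```bash
python3 - <<'E'
from h import *
import pickle
p,a,b=pickle.load(open('v2.pkl','rb'))
g=p["img"].mean(2)
for r in(90,120,150,185):
    print(r,g[r-2:r+3,328:392].mean(0).astype(int).tolist())
    for c in (339,353,360,380):
        print("   col",c,"z72",atz(p,(c,r),72)[:2].round(1),"z44",atz(p,(c,r),44)[:2].round(1))
E
```

```text
90 [24, 23, 21, 23, 22, 22, 22, 21, 20, 33, 78, 127, 126, 121, 103, 98, 99, 99, 100, 100, 99, 99, 98, 98, 101, 93, 51, 22, 18, 19, 19, 16, 29, 58, 80, 81, 80, 81, 80, 80, 80, 80, 80, 80, 80, 80, 80, 80, 80, 84, 103, 125, 121, 85, 43, 37, 37, 36, 35, 34, 31, 28, 28, 21]
   col 339 z72 [623.   61.2] z44 [624.4  61.6]
   col 353 z72 [634.6  61.6] z44 [637.   62.1]
   col 360 z72 [640.4  61.9] z44 [643.3  62.3]
   col 380 z72 [656.9  62.5] z44 [661.4  63. ]
120 [64, 64, 64, 64, 64, 62, 54, 52, 53, 58, 87, 125, 127, 118, 102, 100, 100, 100, 102, 101, 101, 100, 99, 103, 101, 82, 32, 19, 19, 18, 15, 23, 49, 79, 81, 81, 81, 80, 80, 81, 81, 81, 80, 81, 81, 80, 81, 80, 85, 105, 127, 120, 78, 41, 37, 37, 36, 35, 32, 31, 32, 39, 37, 25]
   col 339 z72 [624.3  37. ] z44 [625.8  35.1]
   col 353 z72 [636.2  37.4] z44 [638.7  35.6]
   col 360 z72 [642.1  37.7] z44 [645.2  35.9]
   col 380 z72 [659.   38.3] z44 [663.7  36.6]
150 [25, 25, 25, 20, 20, 19, 19, 20, 19, 35, 81, 128, 128, 119, 101, 99, 99, 101, 101, 101, 101, 100, 100, 104, 97, 55, 22, 18, 19, 16, 17, 37, 71, 81, 82, 81, 82, 81, 81, 81, 81, 81, 81, 81, 81, 81, 81, 85, 106, 128, 120, 73, 40, 39, 38, 36, 35, 31, 30, 33, 37, 26, 23, 21]
   col 339 z72 [625.7  11.6] z44 [627.3   7.4]
   col 353 z72 [637.8  12. ] z44 [640.6   7.9]
   col 360 z72 [643.9  12.3] z44 [647.2   8.2]
   col 380 z72 [661.3  12.9] z44 [666.1   8.9]
185 [31, 30, 28, 27, 27, 28, 27, 28, 27, 56, 123, 181, 180, 163, 147, 145, 146, 148, 147, 146, 145, 145, 148, 147, 119, 48, 30, 32, 32, 33, 41, 65, 83, 84, 84, 84, 84, 84, 84, 84, 84, 85, 85, 85, 83, 78, 86, 113, 125, 113, 68, 56, 57, 58, 58, 57, 58, 58, 61, 58, 58, 59, 60, 60]
   col 339 z72 [627.4 -19.7] z44 [629.1 -26.8]
   col 353 z72 [639.9 -19.3] z44 [642.8 -26.2]
   col 360 z72 [646.2 -19. ] z44 [649.6 -26. ]
   col 380 z72 [664.  -18.3] z44 [669.2 -25.2]
```

Gap centre at mid-length is (645,-27), yaw about 2.8°. Both the z72 and z44 measurements give x 644–645.

```bash
python3 -c "
from h import *
go(645,-27,150,2.8)"
```

```text
t 5.62 pos [609.5 -25.5 207.7] w 0.241 F [ 0.2  0.5 -2.9] ff 40.0 j [-0.14  0.48  1.39  0.    1.27 -0.18] 
turn [-0.04 -0.01 -0.41] shift [-0.3   3.55  5.77]
```

>>> arm_command(deltas="0 0 -0.4 -0.1 2 1 -0.8; 0 0 -0.4 -0.2 3.55 2 -0.8; 0 0 -0.4 -0.2 3.55 4 -0.8; 0 0 -0.4 -0.2 3.55 5.8 -0.8; 0 0 -0.4 -0.2 3.55 5.8 -0.8")

```text
time: 6.03
tool_pos: [643.4, -25.7, 146.7]
ee_rot: [0.69, 0.724, -0.002, -0.002]
force: [-0.5, 0.7, -2.5]
gripper_width: 0.242
finger_force: 40.0
```

>>> arm_command(deltas="0 0 0 0 0 0 -0.8; 0 0 0 0 0 0.2 -0.8; 0 0 0 0 0 0.4 -0.8; 0 0 0 0 0 0.4 -0.8; 0 0 0 0 0 0.4 -0.8")

```text
time: 6.45
tool_pos: [646.0, -26.6, 146.6]
ee_rot: [0.69, 0.724, 0.0, 0.0]
force: [-0.2, 0.0, -1.7]
gripper_width: 0.238
finger_force: 40.0
```

```bash
python3 - <<'E'
from h import *
go(645,-27,120,2.8)
b=read_camera("side");print(proj(b,np.array([645,-27,72])))
save(b,'s3.png',(380,150,480,310),3.6)
E
```

```text
t 6.45 pos [646.  -26.6 146.6] w 0.238 F [-0.2  0.  -1.7] ff 40.0 j [-0.13  0.59  1.37  0.    1.18 -0.18] 
turn [ 0.05  0.01 -0.04] shift [-0.03 -0.1   2.66]
[421.80874077 234.06953365]
```

View pics/s3.png

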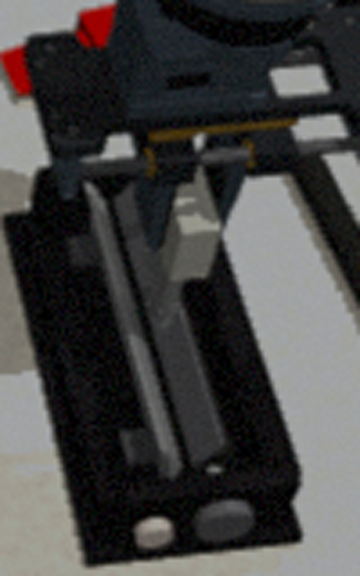

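The blade hangs over the V mouth at mid-length, with its tip near crop (165,315). Descending into the funnel.

>>> arm_command(deltas="0 0 0 0 -0.1 0.5 -0.8; 0 0 0 0 -0.1 1 -0.8; 0 0 0 0 -0.1 1.5 -0.8; 0 0 0 0 -0.1 2 -0.8; 0 0 0 0 -0.1 2.4 -0.8")

```text
time: 6.92
tool_pos: [644.5, -26.7, 121.0]
ee_rot: [0.69, 0.724, -0.0, -0.0]
force: [-0.2, -0.1, -3.0]
gripper_width: 0.238
finger_force: 40.0
```

>>> arm_command(deltas="0 0 0 0 0 0.2 -0.8; 0 0 0 0 0 0.4 -0.8; 0 0 0 0 0 0.6 -0.8; 0 0 0 0 0 0.8 -0.8; 0 0 0 0 0 1 -0.8")

```text
time: 7.33
tool_pos: [644.6, -26.7, 111.8]
ee_rot: [0.69, 0.724, -0.0, -0.0]
force: [-2.4, 0.8, 0.1]
gripper_width: 0.241
finger_force: 40.0
```

>>> arm_command(deltas="0 0 0 0 -0.05 0.2 -0.8; 0 0 0 0 -0.05 0.4 -0.8; 0 0 0 0 -0.05 0.6 -0.8; 0 0 0 0 -0.05 0.8 -0.8; 0 0 0 0 -0.05 1 -0.8")

```text
time: 7.75
tool_pos: [644.4, -26.8, 101.9]
ee_rot: [0.69, 0.724, 0.0, 0.0]
force: [-1.4, -0.5, 3.7]
gripper_width: 0.241
finger_force: 40.0
```

>>> arm_command(deltas="0 0 0 0 0 0.2 -0.8; 0 0 0 0 0 0.4 -0.8; 0 0 0 0 0 0.6 -0.8; 0 0 0 0 0 0.8 -0.8; 0 0 0 0 0 1 -0.8")

```text
time: 8.17
tool_pos: [644.3, -26.7, 91.7]
ee_rot: [0.69, 0.724, -0.0, -0.0]
force: [-0.8, 0.8, 3.4]
gripper_width: 0.238
finger_force: 40.0
```

>>> arm_command(deltas="0 0 0 0 0 0.2 -0.8; 0 0 0 0 0 0.4 -0.8; 0 0 0 0 0 0.6 -0.8; 0 0 0 0 0 0.75 -0.8; 0 0 0 0 0 0.85 -0.8")

```text
time: 8.58
tool_pos: [644.2, -26.8, 83.2]
ee_rot: [0.69, 0.724, -0.0, -0.0]
force: [-1.5, -0.2, 2.0]
gripper_width: 0.24
finger_force: 40.0
```

>>> arm_command(deltas="0 0 0 0 0 0.05 -0.8; 0 0 0 0 0 0.1 -0.8; 0 0 0 0 0 0.15 -0.8; 0 0 0 0 0 0.2 -0.8; 0 0 0 0 0 0.2 -0.8")

```text
time: 9.0
tool_pos: [644.2, -26.7, 81.4]
ee_rot: [0.69, 0.724, -0.0, -0.0]
force: [-0.4, -1.3, 0.4]
gripper_width: 0.242
finger_force: 40.0
```

>>> arm_command(deltas="0 0 0 0 0 0.05 -0.8; 0 0 0 0 0 0.1 -0.8; 0 0 0 0 0 0.15 -0.8; 0 0 0 0 0 0.2 -0.8; 0 0 0 0 0 0.25 -0.8")

```text
time: 9.42
tool_pos: [644.5, -26.8, 80.6]
ee_rot: [0.69, 0.724, 0.0, 0.0]
force: [-10.4, 0.7, 34.8]
gripper_width: 0.239
finger_force: 40.0
```

The blade has bottomed at TCP z 80.6 (expected 81), where the force jumps. I'll ease off the load, then open.

>>> arm_command(deltas="0 0 0 0 0 -0.08 -0.8; 0 0 0 0 0 -0.14 -0.8; 0 0 0 0 0 -0.14 -0.8; 0 0 0 0 0 -0.14 -0.8; 0 0 0 0 0 -0.14 -0.8")

```text
time: 9.83
tool_pos: [644.4, -26.7, 80.7]
ee_rot: [0.69, 0.724, 0.0, 0.0]
force: [-3.7, 0.8, 10.9]
gripper_width: 0.238
finger_force: 40.0
```

>>> arm_command(deltas="0 0 0 0 0 0 -0.3; 0 0 0 0 0 0 0; 0 0 0 0 0 0 0.2; 0 0 0 0 0 0 0.2; 0 0 0 0 0 0 0.2")

```text
time: 10.25
tool_pos: [644.3, -26.7, 80.1]
ee_rot: [0.69, 0.724, -0.0, -0.0]
force: [-0.4, -0.4, -0.2]
gripper_width: 0.573
finger_force: 0.0
```

>>> arm_command(deltas="0 0 0 0 0 0 0.2; 0 0 0 0 0 0 0.2; 0 0 0 0 0 0 0.2; 0 0 0 0 0 0 0.2; 0 0 0 0 0 0 0.2")

```text
time: 10.67
tool_pos: [644.3, -26.7, 80.3]
ee_rot: [0.69, 0.724, 0.0, 0.0]
force: [-0.3, 0.2, -0.0]
gripper_width: 0.601
finger_force: 0.0
```

>>> arm_command(deltas="0 0 0 0 0 -1 0.2; 0 0 0 0 0 -3 0.2; 0 0 0 0 0 -6 0.2; 0 0 0 0 0 -9 0.2; 0 0 0 0 0 -12 0.2")

```text
time: 11.08
tool_pos: [644.1, -26.7, 202.4]
ee_rot: [0.69, 0.724, 0.0, 0.0]
force: [-0.3, -0.2, -0.2]
gripper_width: 0.602
finger_force: 0.0
```

>>> arm_command(deltas="0 0 0 3 -2.5 -0.5 0.2; 0 0 0 6 -5 -1 0.2; 0 0 0 9 -7.5 -1 0.2; 0 0 0 12 -10 -1 0.2; 0 0 0 14 -12 -1 0.2")

```text
time: 11.5
tool_pos: [515.5, 109.2, 211.2]
ee_rot: [0.69, 0.724, 0.0, -0.0]
force: [0.6, -0.3, 0.1]
gripper_width: 0.599
finger_force: 0.0
```

```bash
python3 - <<'E'
from h import *
b=read_camera("side");t=read_camera("top");w=wcam()
g=lambda p,c,s:cv2.resize(np.clip(p["img"][c[1]:c[3],c[0]:c[2],::-1].astype(float)*1.6,0,255).astype(np.uint8),None,fx=s,fy=s,interpolation=cv2.INTER_CUBIC)
im=np.zeros((600,800,3),np.uint8);B=g(b,(290,130,490,330),2);W=g(w,(0,0,640,400),.625);T=g(t,(200,60,480,260),1.4)
im[:400,:400]=B;im[:250,400:800]=W;im[300:580,400:792]=T
cv2.imwrite("pics/f.png",im); go(645,-27,200,2.8)
for z in(74,118):print(proj(b,np.array([644.5,-27,z])))
E
```

```text
t 11.65 pos [516.5 108.6 211.4] w 0.6 F [ 0.2  0.1 -0. ] ff 0.0 j [0.09 0.36 1.59 0.   1.19 0.04] 
turn [ 0.04 -0.    0.1 ] shift [-14.19  12.15   1.15]
[421.72158053 233.52702175]
[425.15378409 220.85956409]
```

View pics/f.png

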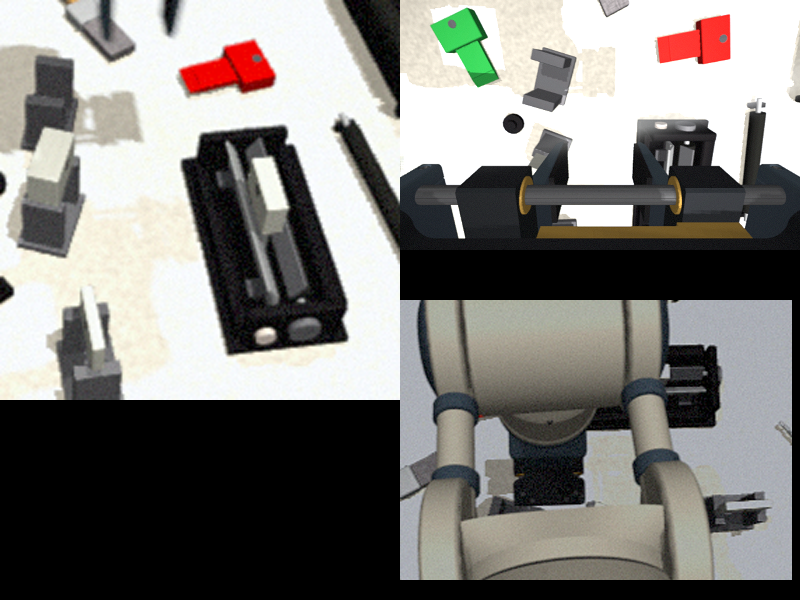

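The gauge stands upright in the gap at mid-length (side-view crop (266,195), predicted handle span (263–270, 181–207)). The thin and thick gauges are still on their stands, and the gripper is clear.

```bash
python3 -c "
from workcell import *
print(close_job())"
```

```text
the job is handed in; nothing more can be done
None
```

The medium gauge is pushed to the bottom of the gap at about mid-length of the roller and left standing upright; the other two gauges are still on their stands, and I handed the job in at about 12 s.

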